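Park the date stamp in its sprung dock

ROBOT

A 6-joint arm with a two-finger parallel gripper is mounted at the origin on a cart in front of the work surface, level with it; the furniture and walls round the work are solid. World frame = base frame: x ahead of the robot, y to its left, z up, the work surface at z = 0. Lengths are in mm, angles in degrees, forces in N, time in s.
With the tool pointing down it reaches from about 325 to 925 mm from the base axis. Payload 3.1 kg.
Tool frame: the origin (TCP) lies at the very end of the fingers, on their centre line; the grasp point (between the pads) lies grasp_offset behind it (grasp_offset is the distance from the TCP to the grasp point, in mm); z points along the fingers, x is the direction in which the jaws open and shut, and the axes are right-handed (so a half turn about z gives the same grasp; the last joint's range is limited). The gripper opens to 85 mm and grips with 20 to 120 N. Pads are 22 mm wide; open, the fingers measure 114 mm over their backs; the gripper's body (76 mm by 85 mm) begins 54 mm behind the grasp point. The pads swing forward as they close: fully open they stand 13 mm farther back than shut.
Start: joints at [65.993, 12.427, 92.441, -0, 75.132, -6.429], TCP at [188.737, 595.833, 231.3] pointing down, gripper open.
Joint ranges: [-157.48, 157.48], [-44.54, 120.13], [17.64, 146.25], [-64.5, 244.5], [7.68, 150.69], [-147.95, 147.95]. Speed limits (degrees/s): [159.86, 159.86, 180, 180, 180, 180].

INTERFACE

Orientations are given as [roll, pitch, yaw] about the fixed x, y, z axes, in that order (R = Rz(yaw) Ry(pitch) Rx(roll)).
In Python, from station import * gives the robot as it stands. Calls block until the motion is done:
- goto(position, orientation): joint-space move of the TCP to a pose.
- move_l(position, attitude=None, speed=150): straight line of the TCP; attitude=None keeps the orientation; speed is the mean speed in mm/s.
- move_j(angles): joint-space move.
- grip(opening, squeeze=None): finger opening in mm; squeeze is the grip in N (None keeps the last); returns when the fingers have stopped.
- wait(seconds).
- solve_ik(position, orientation): joint angles nearest the present ones, or None.
- get_obs(): the state.
- get_image(name): name is "side" or "top" or "wrist"; returns the picture (384x512x3 uint8, red, green, blue); there is no depth.
- get_calibration(name): a dict with "fx", "fy", "cx", "cy" (pixels), "R" (3x3) and "t" (3): a world point X has camera coordinates R X + t; the wrist camera has in their place "mount" (4x4, takes a point from camera to tool coordinates, whose origin is the TCP and whose axes are the tool frame's). Camera axes: x right, y down, z forward; pixel columns grow to the right and rows downward; lengths in mm; the calibration is good to about 2 mm. A picture is of the moment at which its call begins: read the wrist's pose just before it. get_calibration takes no time and is no camera call.
A pose or a line that the arm cannot do raises Unreachable and nothing moves.
- sign_off(): hands the job in, once; it reports no verdict.
Trained networks look in the newest picture that a camera, given by its name, has taken for a name from the list of things; names that differ only in an ending like _2 or _b are one class to them, and where a whole thing is asked for, a point or a joint stands for the part that bears it (a point fixed in the world has none). Each returns a list of dicts, best first, with "score" (0 to 1); they miss things now and then, are a little off and sometimes report something else, mostly with a low value. They report only what shows in the picture. A call takes as long as a camera call. They do not tell look-alikes from the thing itself.
- spot_in(name, camera): "extent" ([centre column, centre row, width, height] in pixels, round what is visible of it).
- regions_of(name, camera): "region" (384x512 bool, what is visible of it) and "extent" ([centre column, centre row, width, height] in pixels, round what is visible of it).
The state is a dict: "t": time; "joint_pos": joint angles; "qvel": joint speeds; "effort": joint torques, N m; "tcp_pos": TCP position; "ee_rot": TCP orientation; "wrist_force": force on the tool from outside, world axes, zero at the start; "moment": the same for the moment, N m; "grip_width": finger opening in mm.
Only numpy, scipy, OpenCV 4.12 (cv2) and the standard library are available. Lean on these libraries where they do the work, as an engineer would, in place of code of your own. Each camera call takes 0.05 s, during which the arm holds its last target.

TASK

Put the date stamp that stands out in the middle of the table (not the spare one over by the toggle clamp) away in its spring dock: press the sprung jaw back and set the stamp upright in the gap between the jaw and the low fixed stop, flat on the dock's floor and with its longer side reaching from stop to jaw, so that the jaw holds it when you let go. Leave the label roll and the beaker beside it where they stand.

Things in the scene. Friction and masses are not known exactly. Their poses are not given: they have to be found in the camera images.
- date_stamp: Loose hand stamp standing upright in the middle of the table, 26 (x) x 45 (y) x 74 mm, 70 g: black foot 26 x 42 mm, to 24 mm high; neck 18 x 34 mm from 24 to 44 mm; red head 22 (x) x 44 (y) mm from 44 to 74 mm. Grip the head across its 22 mm width (x). Origin: centre of the underside; z up. Either way round is right in the dock.
- stamp_dock: Spring dock fixed on the table: grey plate 150 x 76 x 10 mm with a low dark stop, a taller grey jaw and a 44 mm high spring housing behind it. Origin: on the table, below the centre of the stamp's final place; x points from stop to jaw, z up. Floor 10 mm above the origin, with side lips 5 mm high at y = +-24.5 mm. Gap between stop and jaw: 26 mm at rest, 42 with the stamp in, 66 at most.
- stop_top (a point): Middle of the inner top edge of the dock's fixed stop: at x = -21, z = 22 mm in the dock's frame, 12 mm above the dock's floor. The stop is 44 mm wide and 12 mm thick.
- jaw_top (a point): Middle of the top edge of the jaw's upright flat face, 40 mm above the dock's floor, 40 mm wide; moves with the jaw; at rest at x = +5 mm in the dock's frame. With one hand: hold the stamp's foot above the stop but below this edge, push the jaw back with it, lower the stamp into the gap and let go; the jaw then pushes it against the stop.
- dock_jaw (a joint): Travel of the sprung jaw in m: 0 at rest, grows to 0.040 as it is pressed back along the dock's +x; 0.016 when the stamp stands in its place. The spring pushes it back with 3 N at rest to 5.4 N fully back.
- label_roll: Roll of stickers lying flat, 81 mm across, 30 mm high. In the middle of the table; a bystander, to be left alone. Origin: centre of the underside.
- steel_beaker: Plain round metal beaker, 70 mm across, 69 mm high. In the middle of the table; a bystander, to be left alone. Origin: centre of the underside.
Not all that is in view belongs to the job. Of the things that look like the date_stamp, the smallest one is meant.

How it is judged:
By the outcome, as a careful person would: the job done as asked, in the order asked, and still so for the second after the job is handed in, with the robot touching nothing.
It also fails if it takes over 32 s, if anything falls off the work surface, if the arm or the gripper's body presses on something with over 40 N, if the wrist force passes 120 N, or if a joint passes its speed limit or range.

## Working session

There is one attempt and no reset: what is moved stays moved. The work goes in short steps, each a Python script; the robot and the scene stay as the last script left them, time stands still between calls to the robot, and variables do not carry over. Pictures are saved under pics/ and viewed, and the job is handed in when it is done.

```bash
ls; mkdir -p pics
python3 - <<'E'
from station import *
import cv2
o=get_obs();print(o)
print(grasp_offset if 'grasp_offset' in globals() else 'no go')
for n in ("side","top","wrist"):
    im=get_image(n);cv2.imwrite(f"pics/{n}0.png",im[:,:,::-1])
    c=get_calibration(n);print(n,c)
    for k in ("date_stamp","stamp_dock","stop_top","jaw_top","label_roll","steel_beaker"):
        for d in spot_in(k,n)[:3]: print(n,k,round(d['score'],2),[round(float(x),1) for x in d['extent']])
print(get_obs()['t'])
E
```

```text
pics
{'t': 0.0, 'joint_pos': array([ 6.59921514e+01,  1.24768221e+01,  9.25284028e+01,  1.56515130e-04,
        7.51305876e+01, -6.42811815e+00]), 'qvel': array([-0.07351874,  0.0533125 , -0.04140768, -0.01340983,  0.07266981,
        0.02026158]), 'effort': array([ 5.61822217e-04, -3.96867764e+01, -3.03841138e+01, -2.35958487e-04,
        9.97119147e-03, -2.77500817e-06]), 'tcp_pos': array([188.41396825, 595.07931523, 229.96824697]), 'ee_rot': array([-1.79984645e+02,  1.34941706e-01,  7.24202473e+01]), 'wrist_force': array([0.29532129, 0.78279035, 0.56288459]), 'moment': array([-0.04393109,  0.01988402, -0.0373784 ]), 'grip_width': 85.4444611699863}
18.700000000000003
side {'fx': 442.51857402498166, 'fy': 442.51857402498166, 'cx': 257.0058973329597, 'cy': 185.7677580434969, 'R': array([[-0.99986679, -0.01617457,  0.00218758],
       [-0.00861964,  0.40945659, -0.91228888],
       [ 0.01386016, -0.91218621, -0.40954147]]), 't': array([ 529.17870293,   41.40906325, 1340.2890402 ])}
side date_stamp 0.95 [314.4, 230.6, 13.1, 47.9]
side date_stamp 0.76 [267.4, 241.7, 17.2, 27.8]
side dat
[... 772 characters left out ...]
.9]
top stamp_dock 0.65 [378.2, 170.9, 37.9, 57.2]
top stop_top 0.79 [376.9, 170.8, 48.0, 55.5]
top jaw_top 0.5 [379.3, 159.8, 24.2, 37.4]
top label_roll 0.82 [253.8, 217.5, 31.3, 33.4]
top steel_beaker 0.62 [263.8, 157.4, 26.4, 31.1]
wrist {'fx': 326.93919248920935, 'fy': 326.93919248920935, 'cx': 256.2039057215834, 'cy': 194.75510556913193, 'mount': array([[ 9.99999612e-01,  7.32862094e-04, -4.89623034e-04,
        -2.37467756e+00],
       [-5.56108328e-04,  9.55626105e-01,  2.94581803e-01,
        -7.57475833e+01],
       [ 6.83784390e-04, -2.94581416e-01,  9.55626141e-01,
        -1.43609733e+02],
       [ 0.00000000e+00,  0.00000000e+00,  0.00000000e+00,
         1.00000000e+00]])}
1.05
```

Run:
```python
import cv2
for n in ("side","top"):
    im=cv2.imread(f"pics/{n}0.png")
    x0,y0=(180,130) if n=="side" else (120,100)
    w,h=(200,150) if n=="side" else (300,200)
    s=4 if n=="side" else 2.66
    cv2.imwrite(f"pics/{n}0c.png",cv2.resize(im[y0:y0+h,x0:x0+w],None,fx=s,fy=s,interpolation=cv2.INTER_CUBIC))
```

```text
(no output)
```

View pics/side0.png

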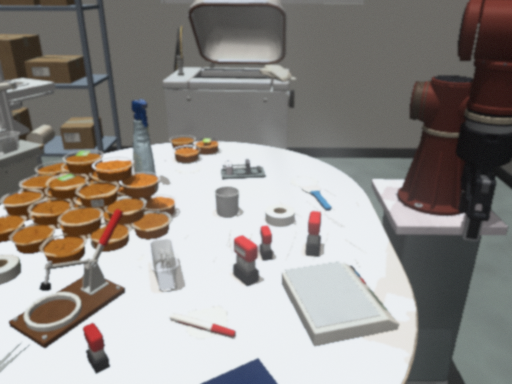

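View pics/top0.png

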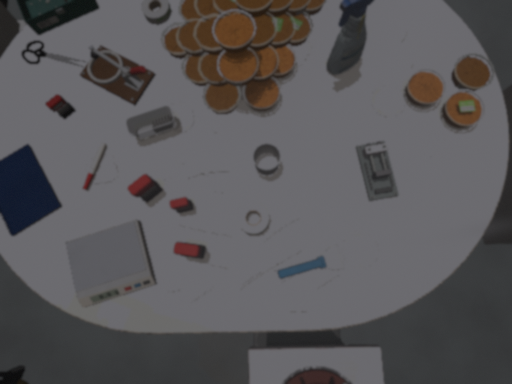

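View pics/wrist0.png

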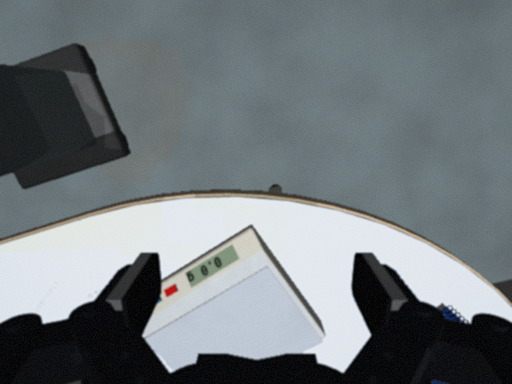

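```bash
sleep 1
```

```text
(no output)
```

View pics/side0c.png

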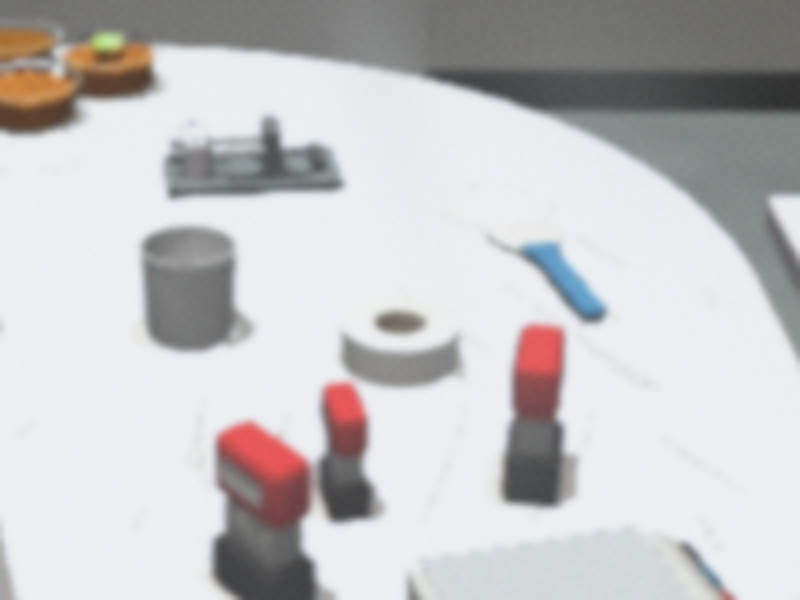

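View pics/top0c.png

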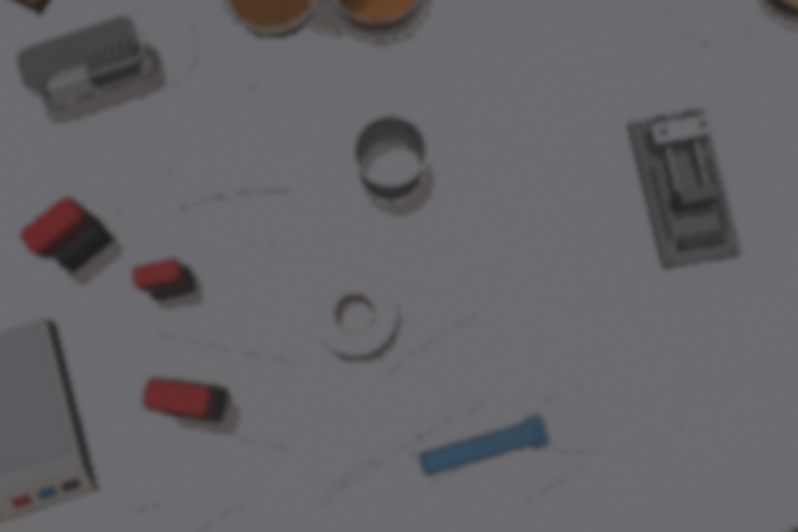

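The small red stamp (top ≈(181,204), side ≈(266,242)) stands in the middle of the table with two larger look-alikes beside it. The dock is at top ≈(378,170), with its stop towards the robot and its housing on the far side. Next I triangulate coarsely.

```bash
cat > h.py <<'E'
from station import *
import numpy as np, cv2
from scipy.spatial.transform import Rotation as Ro
def cam(n,obs=None):
    c=get_calibration(n);K=np.array([[c['fx'],0,c['cx']],[0,c['fy'],c['cy']],[0,0,1]])
    if n!='wrist': return K,np.array(c['R']),np.array(c['t'])
    T=np.eye(4);T[:3,:3]=Ro.from_euler('xyz',obs['ee_rot'],degrees=True).as_matrix();T[:3,3]=obs['tcp_pos']
    M=np.linalg.inv(T@c['mount']);return K,M[:3,:3],M[:3,3]
def onz(C,uv,z):
    K,R,t=C;d=R.T@np.linalg.inv(K)@np.array([uv[0],uv[1],1.]);o=-R.T@t
    return o+d*(z-o[2])/d[2]
def tri(Cs,uvs):
    A=[];b=[]
    for (K,R,t),uv in zip(Cs,uvs):
        d=R.T@np.linalg.inv(K)@np.array([uv[0],uv[1],1.]);d/=np.linalg.norm(d);o=-R.T@t
        P=np.eye(3)-np.outer(d,d);A.append(P);b.append(P@o)
    A=np.vstack(A);b=np.hstack(b);x=np.linalg.lstsq(A,b,rcond=None)[0];return x,np.linalg.norm(A@x-b)
def proj(C,X):
    K,R,t=C;p=K@(R@np.array(X,float)+t);return p[:2]/p[2]
E
python3 - <<'E'
from h import *
T=cam('top');S=cam('side')
c=lambda u,v:(120+u/2.66,100+v/2.66)
s=lambda u,v:(180+u/4,130+v/4)
for n,a,b in (('small head top',c(160,270),s(343,390)),('big1',c(52,225),s(262,440)),('big2',c(178,396),s(540,335)),('roll',c(358,316),s(400,322)),('beaker',c(390,155),s(190,250))): print(n,*tri((T,S),(a,b)))
for p in ((628,125),(706,112),(738,255),(665,266)): print('dockcorner',onz(T,c(*p),10))
print('small foot', onz(T,c(180,285),5))
print(c(160,270))
E
```

```text
small head top [504.97259157 311.1954418   73.70837439] 1.4642087415242042
big1 [547.13438335 404.79420545  95.64519457] 0.299138568388887
big2 [389.03058883 287.76850656  98.68253414] 1.2638743365933973
roll [463.8246272  132.72127763  26.10734731] 0.2788585254570562
beaker [610.19013724  96.79735756  62.48485089] 0.032819444020247654
dockcorner [ 647.55511379 -140.79745844   10.        ]
dockcorner [ 657.69099966 -218.40556647   10.        ]
dockcorner [ 512.20789045 -234.19483956   10.        ]
dockcorner [ 504.02106902 -163.95940212   10.        ]
small foot [503.23681387 308.56176405   5.        ]
(180.15037593984962, 201.50375939849624)
```

Run:
```python
from h import *
import pickle
res={}
for i,(p,yaw) in enumerate((([505,310,230],15),([480,330,215],15))):
    goto(p,[180,0,yaw]) if i==0 else move_l(p,speed=250)
    o=get_obs();im=get_image('wrist');cv2.imwrite(f"pics/w1_{i}.png",im[:,:,::-1])
    r=regions_of('date_stamp','wrist')
    res[i]=(o,im,r);print(o['t'],o['tcp_pos'],o['ee_rot'])
    for d in r: print(round(d['score'],2),np.round(d['extent'],1))
pickle.dump(res,open('w1.pkl','wb'))
```

```text
2.625 [504.44508111 310.90375217 229.99534324] [-1.79970077e+02  7.36775212e-03  1.50812517e+01]
0.97 [138.8 163.8  76.1  75.2]
0.78 [333.3  83.5  69.4  79.5]
0.76 [258.  164.8  24.8  52.2]
3.0167 [478.06410123 330.92775267 213.86137196] [1.79967145e+02 1.28658879e-01 1.51853226e+01]
0.79 [277.9 197.1  31.6  58.2]
0.63 [156.7 192.8  71.8  85.5]
0.56 [358.9 118.8  72.2  75.5]
```

View pics/w1_0.png

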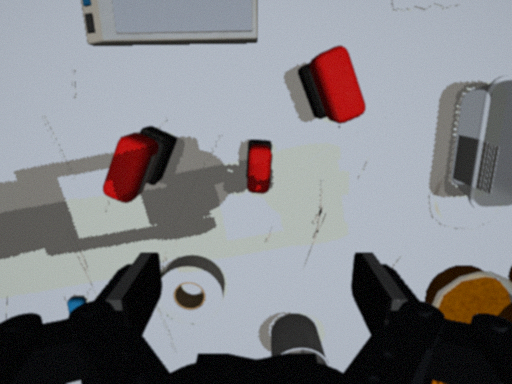

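View pics/w1_1.png

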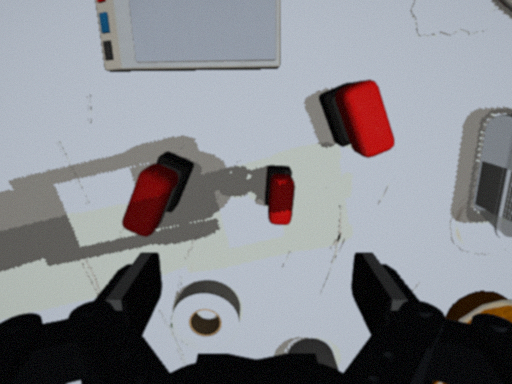

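The target is at (259,165) in view 0 and (280,196) in view 1: small red head, black foot visible behind it. I'll fit a box model of the head to the red silhouette in both views, leaving the head height free.

```bash
cat > fit.py <<'E'
from h import *
from scipy.optimize import minimize
def redmask(im):
    im=im.astype(int);return ((im[:,:,0]>70)&(im[:,:,0]>2.2*im[:,:,1])&(im[:,:,0]>2.2*im[:,:,2]))
def hull(C,pose,box,S=8):
    x,y,z,yaw=pose;hx,hy,z0,z1=box
    c,s=np.cos(yaw),np.sin(yaw)
    P=[proj(C,[x+c*a-s*b,y+s*a+c*b,z+zz]) for a in(-hx,hx) for b in(-hy,hy) for zz in(z0,z1)]
    return cv2.convexHull(np.array(P,np.float32))
def fitbox(Cs,masks,box,x0):
    U=6
    ms=[]
    for m in masks:
        ys,xs=np.nonzero(m);x1,y1=xs.min()-15,ys.min()-15
        crop=m[y1:ys.max()+15,x1:xs.max()+15].astype(np.uint8)
        ms.append((x1,y1,cv2.resize(crop,None,fx=U,fy=U,interpolation=cv2.INTER_NEAREST)))
    def f(p):
        e=0
        for C,(x1,y1,m) in zip(Cs,ms):
            h=hull(C,p,box).reshape(-1,2);h=(h+0.5-[x1,y1])*U-0.5
            im=np.zeros_like(m);cv2.fillConvexPoly(im,np.round(h*16).astype(np.int32),1,shift=4)
            e+=np.sum(im!=m)/m.sum()
        return e
    x0=np.array(x0,float)
    sim=np.array([x0]+[x0+d for d in np.diag([8,8,8,.15])])
    r=minimize(f,x0,method='Nelder-Mead',options=dict(initial_simplex=sim,maxiter=400,xatol=.01,fatol=1e-4))
    return r.x,r.fun
E
python3 - <<'E'
from fit import *
import pickle
res=pickle.load(open('w1.pkl','rb'))
Cs=[];ms=[]
for i,e in ((0,[258,165,25,52]),(1,[280,197,32,58])):
    o,im,r=res[i];Cs.append(cam('wrist',o));m=redmask(im)
    k=np.zeros_like(m);k[int(e[1]-e[3]/2-8):int(e[1]+e[3]/2+8),int(e[0]-e[2]/2-8):int(e[0]+e[2]/2+8)]=1
    m&=k;ms.append(m);print(m.sum())
for y0 in (0,.2,.35):
    x,f=fitbox(Cs,ms,(11,22,44,74),[505,310,0,y0]);print(np.round(x,2),np.degrees(x[3]),f)
for i in (0,1): print(fitbox([Cs[i]],[ms[i]],(11,22,44,74),[505,310,0,.2]))
E
```

```text
917
895
[ 5.0729e+02  3.0716e+02 -2.6240e+01  2.8000e-01] 15.879140007138972 0.4679697986917911
[ 5.0689e+02  3.0770e+02 -2.4680e+01  2.7000e-01] 15.221303407163113 0.46810376047443725
[ 5.0687e+02  3.0762e+02 -2.5560e+01  2.6000e-01] 15.017781981996778 0.468446584854534
(array([ 5.06976626e+02,  3.05951509e+02, -3.99422867e+01,  2.49014158e-01]), np.float64(0.09133042529989095))
(array([ 5.16320463e+02,  2.92527022e+02, -6.79179727e+01,  1.72473448e-01]), np.float64(0.11548727498448169))
```

Run:
```python
from fit import *
import pickle
res=pickle.load(open('w1.pkl','rb'))
out=[]
for i,e in ((0,[258,165,25,52]),(1,[280,197,32,58])):
    o,im,r=res[i];C=cam('wrist',o);print(o['qvel'].round(1))
    im=im[:,:,::-1].copy()
    m=redmask(res[i][1]);im2=cv2.resize(im,None,fx=6,fy=6,interpolation=cv2.INTER_NEAREST)
    mm=cv2.resize(m.astype(np.uint8),None,fx=6,fy=6,interpolation=cv2.INTER_NEAREST)
    cs,_=cv2.findContours(mm,0,2);cv2.drawContours(im2,cs,-1,(0,255,0),1)
    h=hull(C,(505,310,0,.26),(11,22,44,74)).reshape(-1,2);cv2.polylines(im2,[((h+.5)*6).astype(int)],1,(255,255,0),1)
    h=hull(C,(505,310,0,.26),(13,21,0,24)).reshape(-1,2);cv2.polylines(im2,[((h+.5)*6).astype(int)],1,(255,0,255),1)
    x,y=int(e[0]),int(e[1]);out.append(im2[(y-45)*6:(y+45)*6,(x-60)*6:(x+60)*6][:, 0:720][:,160:560])
cv2.imwrite('pics/ov1.png',np.hstack(out))
```

```text
[ 0.6  0.  -0.  -0.1 -0.   0.1]
[-1.4 -0.2 -1.7 -0.7 -0.5 -0.2]
```

View pics/ov1.png

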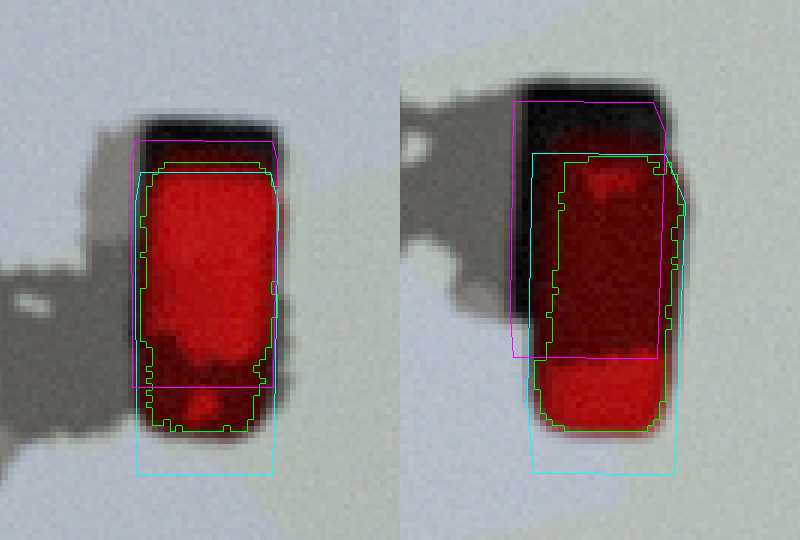

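Run:
```python
import fit
from fit import *
import pickle
def redmask(im):
    im=im.astype(int);return ((im[:,:,0]>32)&(im[:,:,0]>1.7*im[:,:,1])&(im[:,:,0]>1.7*im[:,:,2]))
res=pickle.load(open('w1.pkl','rb'))
Cs=[];ms=[]
E=((0,[258,165,25,52]),(1,[280,197,32,58]))
for i,e in E:
    o,im,r=res[i];Cs.append(cam('wrist',o));m=redmask(im)
    k=np.zeros_like(m);k[int(e[1]-e[3]/2-12):int(e[1]+e[3]/2+12),int(e[0]-e[2]/2-12):int(e[0]+e[2]/2+12)]=1
    m&=k;ms.append(m);print(m.sum())
x,f=fitbox(Cs,ms,(11,22,44,74),[505,312,0,.25]);print(np.round(x,2),np.degrees(x[3]),f)
for i in (0,1): print(fitbox([Cs[i]],[ms[i]],(11,22,44,74),[505,310,0,.25]))
out=[]
for i,e in E:
    im=res[i][1][:,:,::-1].copy()
    im2=cv2.resize(im,None,fx=6,fy=6,interpolation=cv2.INTER_NEAREST)
    mm=cv2.resize(ms[i].astype(np.uint8),None,fx=6,fy=6,interpolation=cv2.INTER_NEAREST)
    cs,_=cv2.findContours(mm,0,2);cv2.drawContours(im2,cs,-1,(0,255,0),1)
    for b,cc in (((11,22,44,74),(255,255,0)),((13,21,0,24),(255,0,255))):
        h=hull(Cs[i],x,b).reshape(-1,2);cv2.polylines(im2,[((h+.5)*6).astype(int)],1,cc,1)
    X,Y=int(e[0]),int(e[1]);out.append(im2[(Y-45)*6:(Y+45)*6,(X-60)*6:(X+60)*6][:,160:560])
cv2.imwrite('pics/ov2.png',np.hstack(out))
```

```text
1055
1117
[ 5.0461e+02  3.1340e+02 -9.3500e+00  2.6000e-01] 14.81450828570189 0.234777173869487
(array([ 5.04839716e+02,  3.11930701e+02, -1.86732794e+01,  2.45639306e-01]), np.float64(0.07187993680884676))
(array([ 5.08169398e+02,  3.06722803e+02, -2.83609175e+01,  2.36770980e-01]), np.float64(0.06299114692131702))
```

View pics/ov2.png

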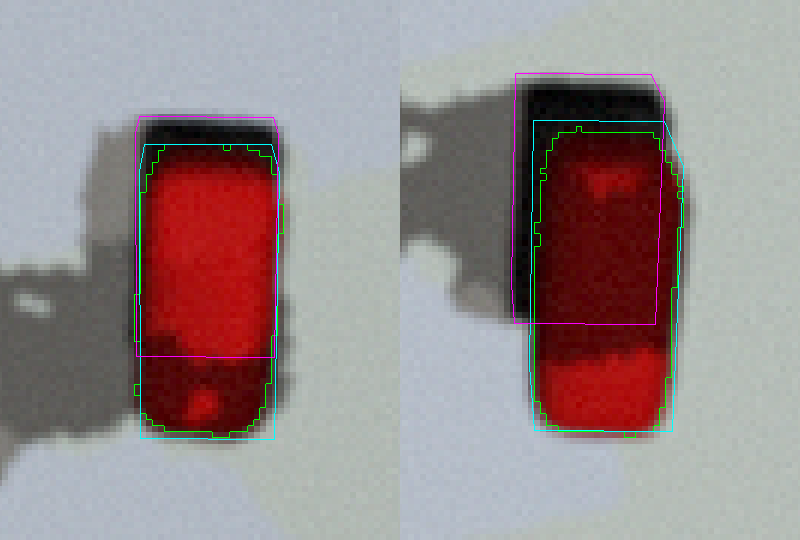

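Stamp measured: (505, 313), yaw ≈15°, head top ≈65–74 mm. Grasping now.

Run:
```python
from h import *
grip(50,50)
goto([505,313,120],[180,0,15])
move_l([505,313,43],[180,0,15],speed=120)
o=get_obs();print(o['t'],o['tcp_pos'],o['wrist_force'])
grip(0,60)
o=get_obs();print(o['t'],o['tcp_pos'],o['wrist_force'],o['grip_width'])
move_l([505,313,190],speed=200)
im=get_image('wrist');cv2.imwrite('pics/w2.png',im[:,:,::-1])
im=get_image('side');cv2.imwrite('pics/s2.png',cv2.resize(im[130:280,180:380,::-1],None,fx=4,fy=4))
o=get_obs();print(o['t'],o['tcp_pos'],o['wrist_force'],o['grip_width'])
```

```text
4.8333 [505.90733124 313.57625085  44.13229325] [0.51227727 0.48954272 0.23918205]
5.2 [506.07304716 313.71172484  44.47017819] [0.19279415 0.96435826 4.17749643] 20.38725575248197
6.1833 [503.47300002 312.2355634  187.37538138] [ 0.07268744  0.14030643 -1.85630434] 20.2312750526409
```

View pics/w2.png

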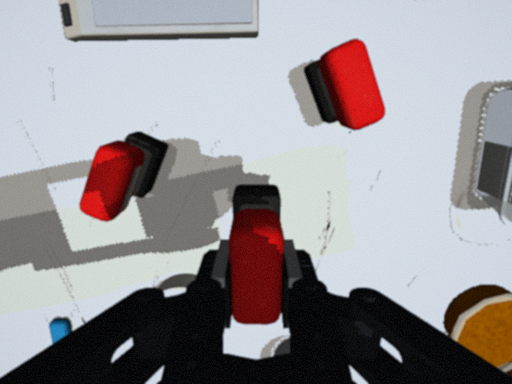

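View pics/s2.png

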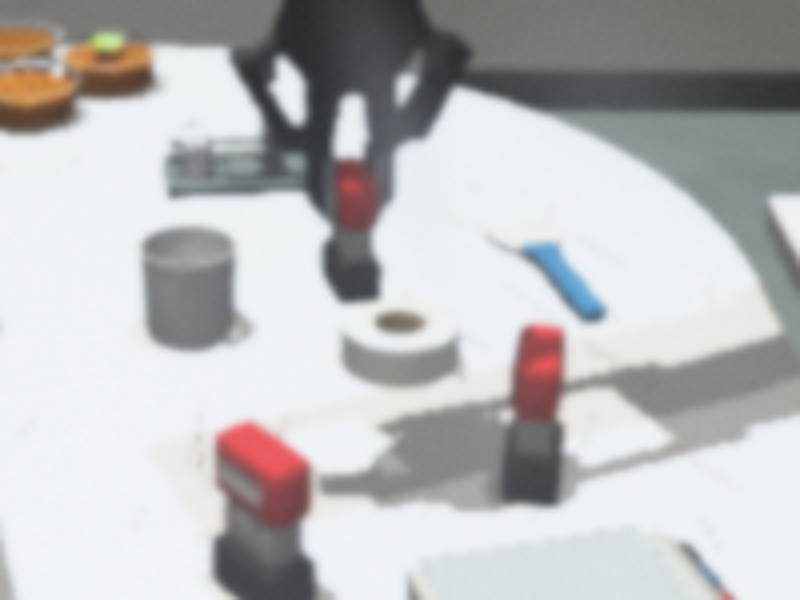

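The stamp is held upright, with its head at rows ~208–323 in the wrist view. I compute its offset along the tool's y, then look at the dock.

Run:
```python
from h import *
import pickle
# tool-frame camera
c=get_calibration('wrist');M=np.linalg.inv(c['mount']);K=np.array([[c['fx'],0,c['cx']],[0,c['fy'],c['cy']],[0,0,1]])
C=(K,M[:3,:3],M[:3,3])
print('far top edge', onz(C,(256,323),-29.7),'near bottom edge',onz(C,(256,208),0.3),'foot bottom',onz(C,(256,185),44.3))
res=[]
Y=8
for i,p in enumerate(([560,-185,205],[600,-185,205])):
    goto(p,[180,0,-90+Y]) if i==0 else move_l(p,speed=200)
    wait(.1)
    o=get_obs();im=get_image('wrist');cv2.imwrite(f'pics/w3_{i}.png',im[:,:,::-1])
    res.append((o,im));print(o['t'],o['tcp_pos'],o['ee_rot'],o['qvel'].round(1))
for k in ('stamp_dock','jaw_top','stop_top'):
    for d in spot_in(k,'wrist')[:2]: print(k,round(d['score'],2),np.round(d['extent'],1))
pickle.dump(res,open('w3.pkl','wb'))
```

```text
far top edge [ -1.91917994  17.41028445 -29.7       ] near bottom edge [ -1.9461012  -22.53725085   0.3       ] foot bottom [ -1.96364899 -21.51030988  44.3       ]
8.1083 [ 560.28732666 -183.84450124  204.92859124] [ 1.79999228e+02  1.88983419e-02 -8.18937009e+01] [-0.   0.  -0.  -0.1 -0.1  0. ]
8.6083 [ 599.42733462 -184.48791447  204.57541057] [ 1.79923483e+02  3.51709943e-02 -8.19616412e+01] [-0.3 -0.3  0.6  0.  -0.1  0.1]
stamp_dock 0.91 [259.9 174.8  78.7 128.1]
jaw_top 0.6 [257.9 149.3  40.   64.6]
stop_top 0.96 [259.9 173.5  75.1 132.2]
```

View pics/w3_0.png

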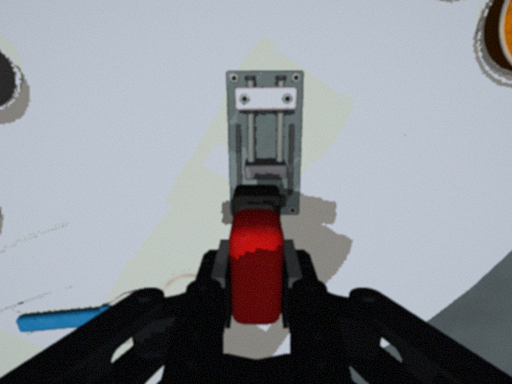

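View pics/w3_1.png

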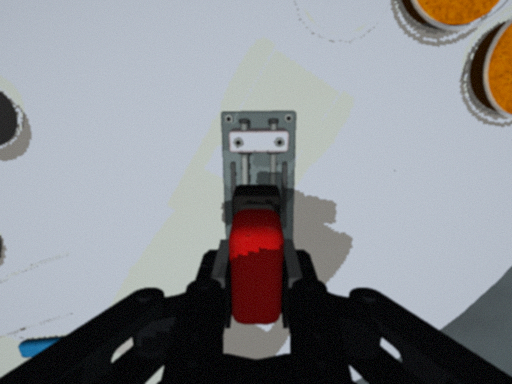

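The dock is straight ahead of the held stamp, with its jaw at (266,171) in view 0 and the stop hidden behind the stamp. I back off to uncover the stop.

Run:
```python
from h import *
import pickle
res=[]
for i,p in enumerate(([510,-190,220],[500,-190,180])):
    move_l(p,speed=250); wait(.1)
    o=get_obs();im=get_image('wrist');cv2.imwrite(f'pics/w4_{i}.png',cv2.resize(im[:220,140:400,::-1],None,fx=3,fy=2.7 if 0 else 3)[:600])
    res.append((o,im));print(o['t'],o['tcp_pos'],o['ee_rot'])
pickle.dump(res,open('w4.pkl','wb'))
```

```text
9.425 [ 510.60698516 -190.14593345  220.29715647] [-1.79937627e+02 -2.63094315e-02 -8.20034480e+01]
9.8917 [ 501.09880215 -190.27184233  180.85838496] [-1.79932493e+02 -3.96172585e-02 -8.19834744e+01]
```

View pics/w4_0.png

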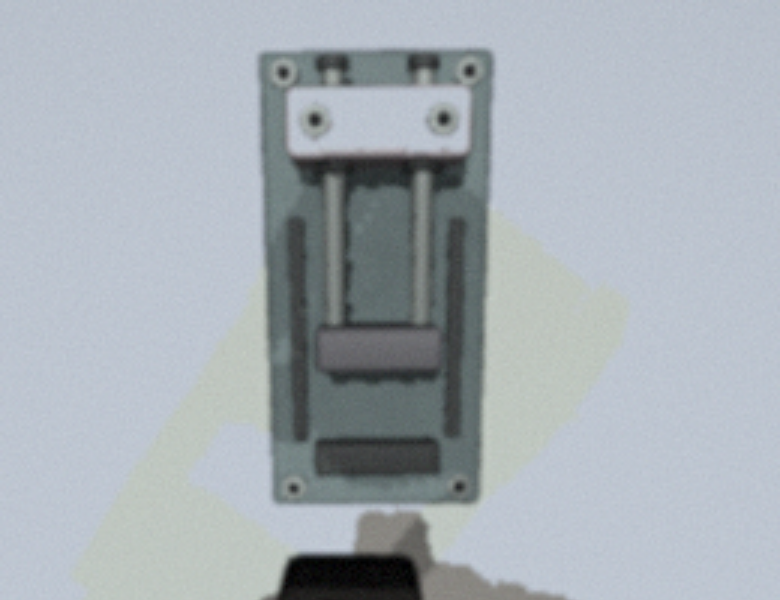

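View pics/w4_1.png

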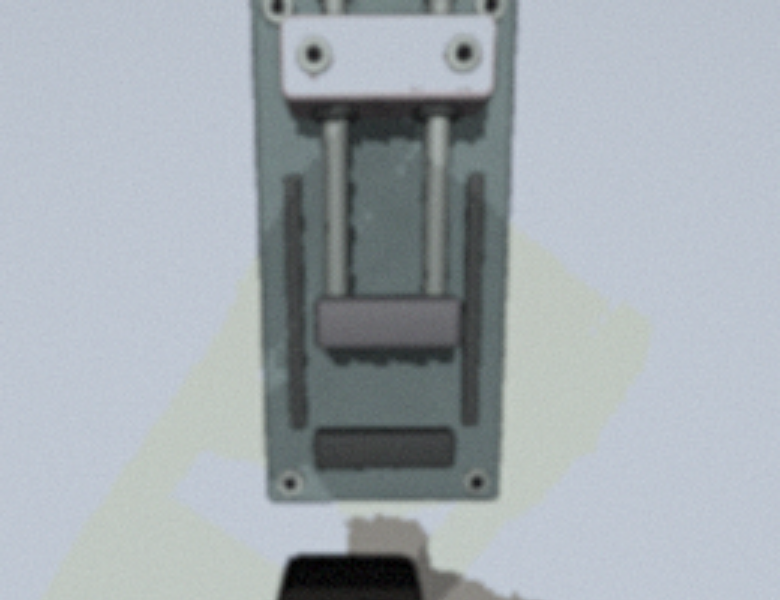

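Run:
```python
from h import *
import pickle
r=pickle.load(open('w4.pkl','rb'));Cs=[cam('wrist',x[0]) for x in r]
px=lambda u,v:(140+(u-1)/3,(v-1)/3)
P={'jawL':((317,371),(317,347),50),'jawR':((439,371),(460,347),50),'stopL':((316,440),(314,430),22),'stopR':((439,440),(455,430),22),
'screwL':((293,488),(290,484),10),'screwR':((459,487),(477,482),10),'plateL':((271,503),(267,500),10),'plateR':((477,503),(498,500),10),'lipL0':((298,440),(297,428),15),'lipR0':((453,437),(470,425),15),'lipL1':((297,218),(292,175),15),'lipR1':((456,218),(477,175),15),'hsgL':((315,120),(313,54),54),'hsgR':((444,120),(463,54),54)}
for n,(a,b,z) in P.items():
    X,e=tri(Cs,(px(*a),px(*b)));print(n,X.round(1),round(e,1),'| onz',[onz(C,px(*q),z)[:2].round(1) for C,q in zip(Cs,(a,b))])
```

```text
jawL [ 557.2 -175.8   59.6] 0.1 | onz [array([ 556.4, -175.6]), array([ 556.7, -175.7])]
jawR [ 563.2 -211.4   72.3] 0.3 | onz [array([ 561.8, -213.5]), array([ 562.1, -214.3])]
stopL [ 526.  -177.2   -7.2] 0.4 | onz [array([ 530.6, -177.8]), array([ 530.1, -177.4])]
stopR [ 535.1 -221.5   12.4] 0.2 | onz [array([ 536.6, -220.3]), array([ 536.2, -220.3])]
screwL [ 500.7 -170.3  -35.4] 0.0 | onz [array([ 510.1, -171.6]), array([ 509.9, -171.7])]
screwR [ 520.3 -230.7   17.3] 0.1 | onz [array([ 519. , -231.7]), array([ 519.1, -231.8])]
plateL [ 481.9 -159.6  -86.4] 0.4 | onz [array([ 503.4, -164.3]), array([ 503.6, -164.9])]
plateR [ 517.6 -236.4   28.1] 0.1 | onz [array([ 514. , -239.3]), array([ 514.2, -239.7])]
lipL0 [ 532.2 -172.3   37.8] 0.4 | onz [array([ 528.6, -171.4]), array([ 529. , -171.9])]
lipR0 [ 537.4 -225.8   14.7] 0.2 | onz [array([ 537.4, -225.8]), array([ 537.5, -225.6])]
lipL1 [ 602.  -161.6   15.4] 0.4 | onz [array([ 602.1, -161.8]), array([ 602. , -161.3])]
lipR1 [ 609.1 -214.1   19.8] 0.3 | onz [array([ 609.5, -214.4]), array([ 609.6, -214.9])]
hsgL [ 627.8 -165.4   48.6] 0.2 | onz [array([ 627.1, -165.9]), array([ 626.7, -165.6])]
hsgR [ 633.4 -203.    47.1] 0.3 | onz [array([ 632.3, -202.7]), array([ 631.9, -202.3])]
```

Dock: origin ≈(554.3, −196), yaw ≈8.1°. The stop and jaw estimates agree to 0.5 mm, and the gap reads 26 mm. The wrist camera sees the gripped stamp 1.9 mm off the tool's x = 0, which is a calibration bias, so I correct for it. Now the push.

```bash
cat > d.py <<'E'
from h import *
O=np.array([554.3,-196.6]);Y=8.1
u=np.array([np.cos(np.radians(Y)),np.sin(np.radians(Y))]);v=np.array([-u[1],u[0]])
OFF=0.7 # stamp centre ahead of TCP along dock x
B=44.3
def P(xs,bottom,ys=0): 
    q=O+u*(xs-OFF)+v*ys;return [q[0],q[1],bottom+B]
A=[180,0,Y-90]
def st(tag):
    o=get_obs();q=o['tcp_pos'][:2]-O;print(tag,round(o['t'],2),'xs %.1f ys %.1f bot %.1f'%(q@u+OFF,q@v,o['tcp_pos'][2]-B),'F',(o['wrist_force']).round(1),'M',o['moment'].round(2),'w',round(o['grip_width'],1));return o
E
python3 - <<'E'
from d import *
move_l(P(-26,60),A,speed=200)
move_l(P(-26,30),A,speed=120);wait(.1);st('above')
im=get_image('side');cv2.imwrite('pics/s5a.png',cv2.resize(im[120:220,190:320,::-1],None,fx=6,fy=6,interpolation=cv2.INTER_CUBIC))
move_l(P(-10,30),A,speed=60);wait(.1);st('push')
im=get_image('side');cv2.imwrite('pics/s5b.png',cv2.resize(im[120:220,190:320,::-1],None,fx=6,fy=6,interpolation=cv2.INTER_CUBIC))
im=get_image('wrist');cv2.imwrite('pics/w5b.png',im[:,:,::-1])
E
```

```text
above 11.0 xs -25.2 ys -0.5 bot 31.4 F [-0.1 -0.9 -1.1] M [-0.02  0.01  0.02] w 20.3
push 11.57 xs -10.4 ys 0.0 bot 29.8 F [-3.6  0.   0.4] M [-0.15  0.66  0.07] w 20.6
```

View pics/s5a.png

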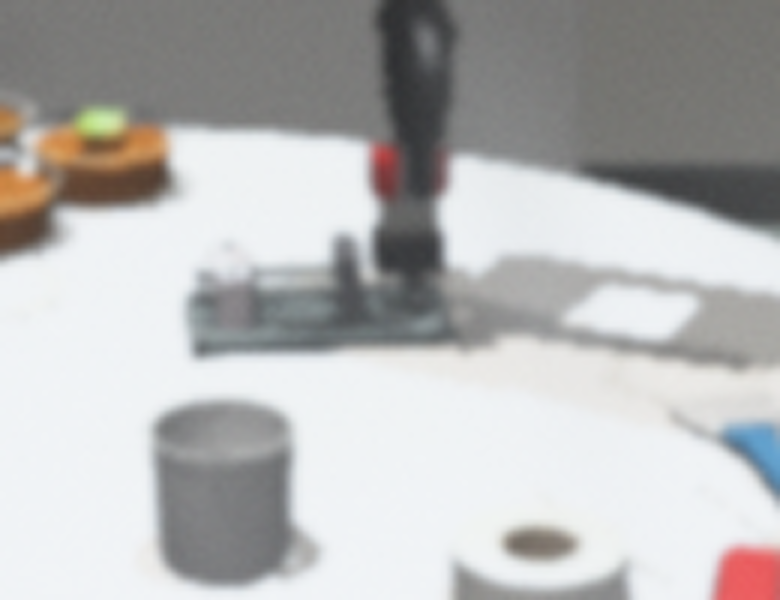

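View pics/s5b.png

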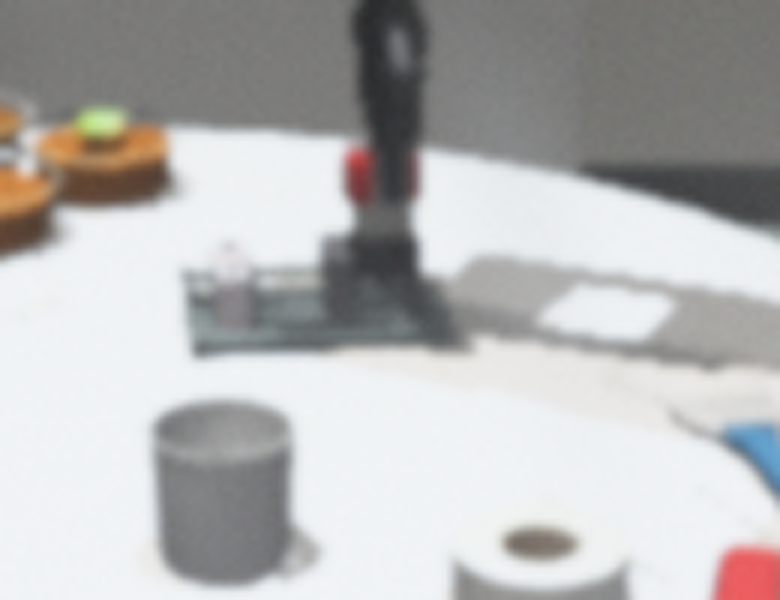

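View pics/w5b.png

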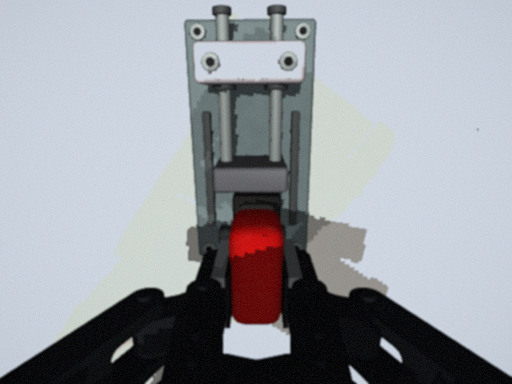

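The foot bears on the jaw (−3.6 N). The jaw centre is at column ~251 and the foot at ~257, so the stamp sits ~3 mm off the centre line. I correct that while pushing on.

Run:
```python
from d import *
move_l(P(4.5,30,3),A,speed=50);wait(.1);st('pushed')
im=get_image('wrist');cv2.imwrite('pics/w6.png',im[:,:,::-1])
im=get_image('side');cv2.imwrite('pics/s6.png',cv2.resize(im[120:220,190:320,::-1],None,fx=6,fy=6,interpolation=cv2.INTER_CUBIC))
```

```text
pushed 12.22 xs 3.9 ys 3.0 bot 29.6 F [-4.2 -2.7 -1.4] M [-0.49  0.77  0.04] w 20.5
```

View pics/w6.png

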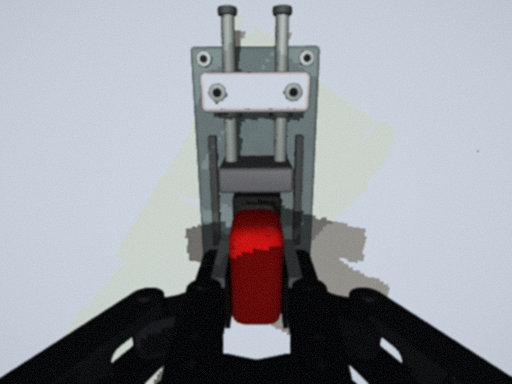

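View pics/s6.png

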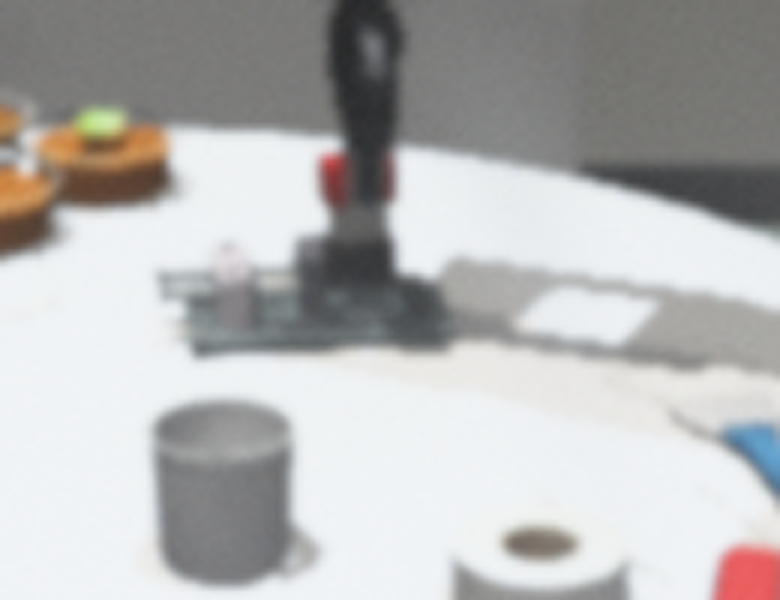

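The stamp is now centred (jaw 256, foot 257). I push slightly further for stop clearance, then lower in stages while checking force.

Run:
```python
from d import *
move_l(P(6,30,3),A,speed=60);st('p')
for b in (23,19,15,12):
    move_l(P(6,b,3),A,speed=60);wait(.05);o=st('b%d'%b)
    if o['wrist_force'][2]>12: print('STOP');break
im=get_image('side');cv2.imwrite('pics/s7.png',cv2.resize(im[120:220,190:320,::-1],None,fx=6,fy=6,interpolation=cv2.INTER_CUBIC))
im=get_image('wrist');cv2.imwrite('pics/w7.png',im[:,:,::-1])
```

```text
p 12.57 xs 5.6 ys 3.1 bot 29.7 F [-4.  -2.2 -2.2] M [-0.5  0.9  0. ] w 20.5
b23 12.88 xs 5.5 ys 3.5 bot 22.5 F [-4.3 -2.1 -1.9] M [-0.31  0.84  0.03] w 20.3
b19 13.18 xs 5.8 ys 3.3 bot 18.8 F [-4.5 -1.2 -1.2] M [-0.21  0.85  0.05] w 20.3
b15 13.48 xs 5.9 ys 3.0 bot 14.8 F [-3.6 -1.4 -0.3] M [-0.29  0.85  0.07] w 20.1
b12 13.78 xs 5.9 ys 3.0 bot 11.8 F [-4.1 -0.7 -0.1] M [-0.26  0.86  0.01] w 20.1
```

View pics/s7.png

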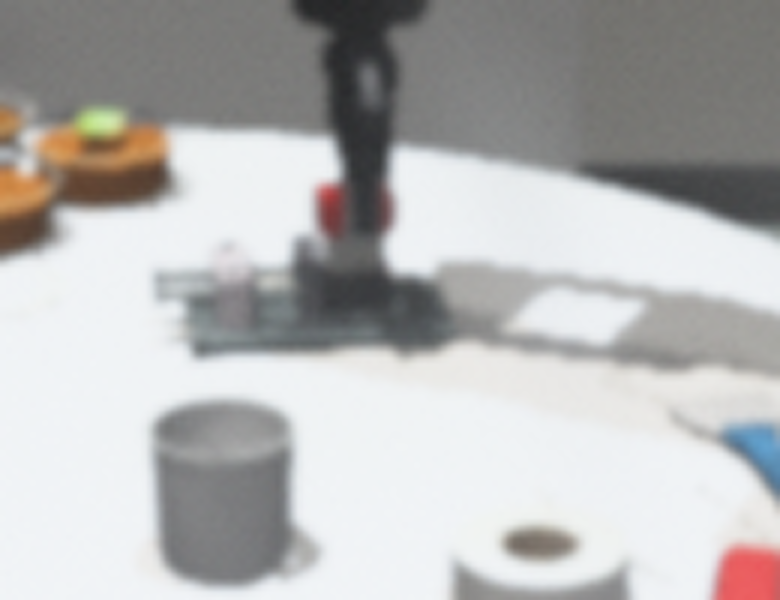

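View pics/w7.png

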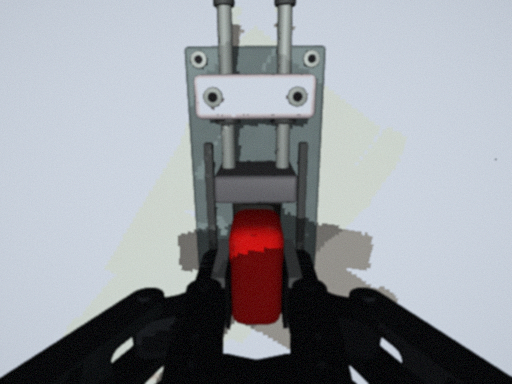

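The stamp is in the gap with no contact on the stop. I lower to floor contact, ease back towards the stop, and release.

Run:
```python
from d import *
for b in (11,10.3,9.6,9.0):
    move_l(P(6,b,3),A,speed=40);wait(.05);o=st('b%.1f'%b)
    if o['wrist_force'][2]>4: break
b+=0.2
for xs in (3,1.5,.5,-.3,-1):
    move_l(P(xs,b,3),A,speed=40);wait(.05);o=st('x%.1f'%xs)
    if o['wrist_force'][0]>-1: break
im=get_image('wrist');cv2.imwrite('pics/w8.png',im[:,:,::-1])
```

```text
b11.0 14.18 xs 6.1 ys 3.0 bot 11.1 F [-4.  -1.6  0.1] M [-0.26  0.9   0.03] w 20.3
b10.3 14.48 xs 6.1 ys 3.0 bot 10.4 F [-4.3 -1.7  0.9] M [-0.16  0.77 -0.  ] w 20.4
b9.6 14.78 xs 6.2 ys 2.9 bot 10.2 F [-5.9 -0.9  3.6] M [-0.09  0.95  0.08] w 20.4
b9.0 15.08 xs 6.2 ys 2.9 bot 10.1 F [-5.9 -1.2  6.6] M [0.02 1.12 0.06] w 20.5
x3.0 15.38 xs 4.0 ys 2.9 bot 10.1 F [-2.6  0.5  5.3] M [0.28 0.59 0.08] w 20.2
x1.5 15.68 xs 2.9 ys 2.8 bot 10.1 F [-1.4  1.2  6.2] M [0.27 0.35 0.09] w 20.5
x0.5 15.98 xs 1.9 ys 2.7 bot 10.2 F [-1.6  1.5  5.5] M [0.35 0.32 0.1 ] w 20.3
x-0.3 16.28 xs 1.1 ys 2.7 bot 10.1 F [-2.   1.9  4.8] M [0.34 0.25 0.03] w 20.3
x-1.0 16.58 xs 0.4 ys 2.7 bot 10.1 F [-0.9  1.5  5.5] M [0.34 0.29 0.05] w 20.3
```

View pics/w8.png

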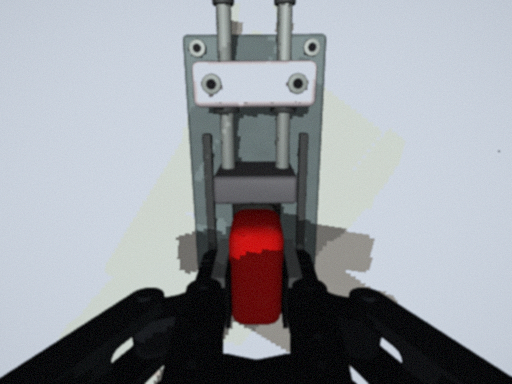

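Run:
```python
from d import *
grip(0,20);st('soft')
grip(48);wait(.2);st('open')
o=get_obs();p=o['tcp_pos'];im=get_image('wrist');cv2.imwrite('pics/w9a.png',im[:,:,::-1])
move_l([p[0],p[1],p[2]+110],speed=150)
q=np.array([p[0],p[1]])-u*45
move_l([q[0],q[1],200],A,speed=200);wait(.1);st('up')
im=get_image('wrist');cv2.imwrite('pics/w9.png',im[:,:,::-1])
im=get_image('side');cv2.imwrite('pics/s9.png',cv2.resize(im[120:220,190:320,::-1],None,fx=6,fy=6,interpolation=cv2.INTER_CUBIC))
```

```text
soft 16.85 xs 0.4 ys 2.7 bot 10.2 F [-0.8  2.2  6.7] M [0.33 0.34 0.08] w 20.2
open 17.43 xs -1.0 ys 3.0 bot 9.1 F [-0.5  0.1  0.4] M [-0.09  0.04 -0.02] w 48.0
up 18.91 xs -46.0 ys 3.4 bot 154.3 F [ 0.1 -0.7  0.5] M [-0.01 -0.02  0.03] w 48.1
```

View pics/w9.png

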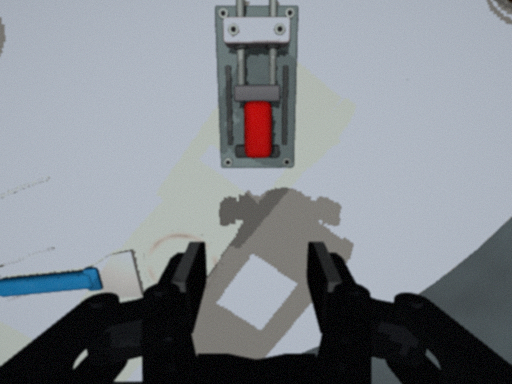

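View pics/s9.png

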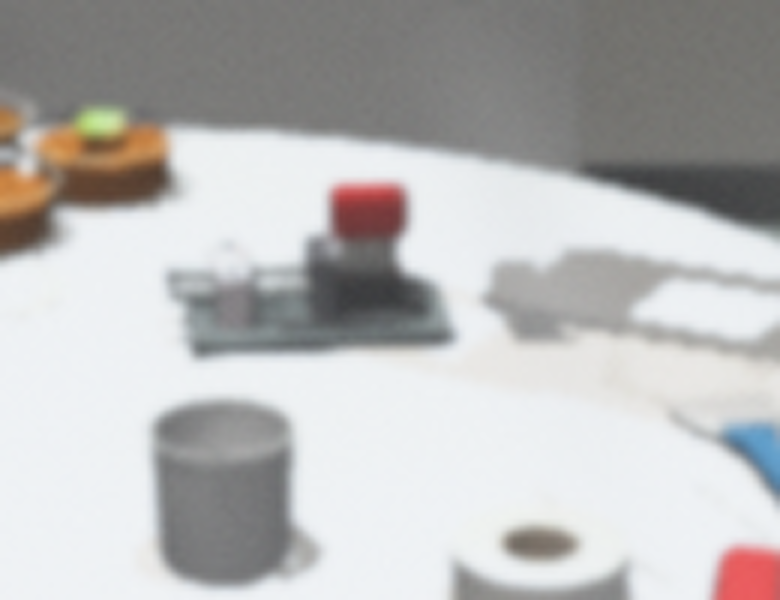

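The stamp stands upright between the stop and the jaw: head at (258,129) in the wrist view, level in the side view, with the jaw against its foot. The beaker and roll haven't moved.

Run:
```python
from station import *
sign_off();print(get_obs()['t'])
```

```text
the job is handed in; nothing more can be done
the job is handed in; nothing more can be done
```

The smallest stamp (about 74 mm tall, at about x 505, y 313) now stands in the spring dock, and I handed the job in at about 19 s. I gripped it by the head, pushed the jaw back with its foot, lowered it to the dock floor, eased it back towards the stop and let go.

**Last checks:**
- **Seating:** floor contact came at about 10.1 mm, as expected. After release, the wrist and side views show the stamp upright and level, long side from stop to jaw, with the jaw against its foot. The jaw's travel was judged only from these pictures.
- **Bystanders:** the beaker and label roll look unmoved in the side view.
- **Clearance:** the gripper was well clear and the wrist force was back near zero.

**Disagreements on the way:**
- **Dock centre line:** my bias correction for the wrist camera was about 3 mm off sideways. I saw this against the jaw during the push and corrected it.
- **Dock heights:** the two wrist views were too close together to measure the dock's heights well. I used the heights given in the task, and floor contact confirmed the floor height.
- **Stamp height:** the wrist-camera fit put the stamp about 9 mm low, so I relied on the top and side cameras (73.7 mm).

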